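# Index the work on and close the chuck guard of a bench drilling machine

### The job

Set the bench drilling machine up for its next hole: pull its spring index knob up, slide the work carriage one notch to the left as seen from the robot, and let the knob spring fully home in that notch. Close the chuck guard, which lies loose on its pan, by pressing it straight down until both side clips have snapped over the rim and it sits fully home. Leave the tin and the chuck key on the machine, and the pliers and brush beside it, where they are.

Things in the scene. Friction and masses are not known exactly. Their poses are not given: they have to be found in the camera images.
- machine: Bench drilling machine, fixed: grey base plate 400 x 280 x 20 mm. Origin on the bench top under the drill's line; +x from the work carriage (robot's side) along the drill to the motor, +y left along the slide, z up. Base spans x -150 to 250, y -140 to 140; headstock x 115 to 165, 135 mm high; motor behind it, 125 mm high.
- pan_rim_mid (a point): Middle of the chuck pan's mouth, level with its rim's top, 115 mm above the bench; machine x 62.5, y 0. The pan is an open steel box behind the carriage, machine x 10 to 115, y -50 to 50; its two long sides, at y -48.5 and 48.5, end in a rolled rim 6 mm thick. Axes as the machine's.
- work_slide (a joint): Travel of the work carriage along the machine's +y (left), m: 0 in the notch where it starts, 0.025 in the next to the left. Aluminium block 110 mm wide with a brass bar 150 mm long clamped on it at machine x -41, top 92 mm above the bench, and a front apron 56 mm wide under the knob, top 74 mm. About 1 to 2 N of friction once the pin is out.
- notch_next (a point): Mouth of the next notch to the left, the one wanted, on top of the fixed steel index bar (60 mm above the bench, 24 mm wide, 230 mm long, running along y below the carriage apron); machine x -115, y 0. The notches are slots 10 mm wide, 10 mm deep, every 25 mm along the bar. Axes as the machine's.
- index_knob (a joint): How far the index knob is pulled up, m: 0 home, stop at 0.014. Its pin clears the bar above 0.010; spring 5 N at home to 8.5 N at the stop, pulling down. Let go within 4 mm of a notch's middle the pin drops in by itself (1 mm play); elsewhere it stands on the bar, reading about 0.010, until the carriage is pushed on to a notch.
- knob_grip (a point): Centre (half-way up) of the index knob's head: black, round, 34 mm diameter, 26 mm high, its edges tapered; 111 mm above the bench when home. Below it a 13 mm stem, then a 22 mm sleeve on the apron whose top is 23 mm below this point when home. At machine x -115, y -25 at the start; moves with knob and carriage. Axes as the machine's, z up along the pull.
- guard_top (a point): Middle of the flat top of the chuck guard: loose grey plastic cover 100 (x) x 107 (y) x 20 mm, its 14 mm skirt hanging loosely in the pan, a sprung steel clip 36 mm wide on each y side. At the start the clips rest on the rim, this point about 145 mm above the bench; snapped home, 135 mm. Takes about 4 to 12 N straight down near the middle, then stops solid and stays. Axes as the machine's.
- drill_tin: Bystander: flat metal tin 75 x 45 x 22 mm lying on the machine's base plate to the right of the chuck pan.
- chuck_key: Bystander: steel T key about 75 mm long lying on the base plate left of the chuck pan.
- pliers: Bystander: pliers 175 mm long with black grips lying on the bench to the left of the machine.
- bench_brush: Bystander: brush 200 mm long lying on the bench to the right of the machine.
Mind the look-alikes: they are no part of the job. Leave any pink or turquoise look-alike of the part that bears guard_top alone.

How it is judged:
By the outcome, as a careful person would: the job done as asked, in the order asked, and still so for the second after the job is handed in, with the robot touching nothing.
It also fails if it takes over 40 s, if anything falls off the work surface, if the arm or the gripper's body presses on something with over 40 N, if the wrist force passes 120 N, or if a joint passes its speed limit or range.

### The arm

A 6-joint arm with a two-finger parallel gripper is mounted at the origin on the work surface. World frame = base frame: x ahead of the robot, y to its left, z up, the work surface at z = 0. Lengths are in m, angles in rad, forces in N, time in s.
With the tool pointing down it reaches from about 0.225 to 0.875 m from the base axis. Payload 3.4 kg.
Tool frame: the origin (TCP) lies between the finger pads; the fingertips stand 8 mm ahead of it and the grasp point (between the pads) lies 11 mm behind it; z points along the fingers, y is the line along which they close (so a half turn about z gives the same grasp; the last joint's range is limited). The gripper opens to 85 mm and grips with 20 to 120 N. Pads are 22 mm wide; open, the fingers measure 114 mm over their backs; the gripper's body (76 mm by 85 mm) begins 54 mm behind the grasp point. The pads swing forward as they close: fully open they stand 13 mm farther back than shut.
Start: joints at [-1.414, 0.276, 1.505, -0, 1.361, -0.121], TCP at [0.158, -0.553, 0.239] pointing down, gripper open.
Joint ranges: [-2.89, 2.89], [-0.75, 2.08], [0.22, 2.7], [-1.18, 4.32], [0.11, 2.71], [-2.7, 2.7]. Speed limits (rad/s): [2.57, 2.57, 3.14, 3.14, 3.14, 3.14].

### API

Orientations are given as a unit quaternion [w, x, y, z].
In Python, from rig import manip, optics, finder gives the robot as it stands.
- The arm moves only by the tool servo_tool, never from a script. Its argument "increments" is a list of rows, each a list of 7 numbers: the shift along the tool's x, y, z in cm, then the turn, a rotation vector about the tool's x, y, z in degrees, then the closure, from -1 (fully open) to 1 (shut). In form: [[x, y, z, rx, ry, rz, gripper], ...]. A call has exactly 5 rows; each row shifts and turns the commanded pose from where the row before left it, along the tool's axes as they then stand; what a row does not reach is not made up. A row lasts 1/10 s, in which the tool goes at most 50 mm and 8.59 degrees, less where a joint would pass 70% of its speed; a pose out of reach is approached as far as the arm can. A call is refused whole if a number of a shift passes 5 or a number of a turn 8.59, either way. A call with a gripper value outside its range is refused whole. The fingers move at their own pace and stop on an object; "squeeze" is the grip in N (left out, the last holds). Time passes only in rows, so rows that do not move let the fingers close, or fill a call up. It gives the time, the measured TCP pose, the force, the opening and the grip force at its end, in the units of the state.
- manip.get_state(): the state, without advancing time (a new reading comes with each control period).
- optics.get_image(name): name is "side" or "top"; returns the picture (384x512x3 uint8, red, green, blue); there is no depth.
- optics.get_calibration(name): a dict with "fov_y" (degrees; the focal length in pixels is half the picture's height over the tangent of half this angle, whatever the lens; pixels are square), "cx", "cy" (the principal point, pixels), "dist_coeffs" ([k1, k2, p1, p2, k3] as OpenCV has them; the pictures are not rectified), "world_to_cam" (4x4, takes a point from world to camera coordinates). Camera axes: x right, y down, z forward; pixel columns grow to the right and rows downward; lengths in m; the calibration is good to about 2 mm. A picture is of the moment at which its call begins. get_calibration takes no time and is no camera call.
- manip.sign_off(): hands the job in; it is judged then, once.
Trained networks look in the newest picture that a camera, given by its name, has taken for a name from the list of things; names that differ only in an ending like _2 or _b are one class to them, and where a whole thing is asked for, a point or a joint stands for the part that bears it (a point fixed in the world has none). Each returns a list of dicts, best first, with "p" (0 to 1); they miss things now and then, are a little off and sometimes report something else, mostly with a low value. They report only what shows in the picture. A call takes as long as a camera call. They do not tell look-alikes from the thing itself.
- finder.silhouettes(label, camera): "region" (384x512 bool, what is visible of it) and "box" ([centre column, centre row, width, height] in pixels, round what is visible of it).
- finder.tip_of(label, camera): "at" ([column, row] in pixels: a listed point, or the origin of a listed thing).
The state is a dict: "clock": time; "qpos": joint angles; "qd": joint speeds; "effort": joint torques, N m; "position": TCP position; "ee_rot": TCP orientation; "contact_force": force on the tool from outside, world axes, zero at the start; "moment": the same for the moment, N m; "width": finger opening in m; "gripper_force": force on a finger pad.
Only numpy, scipy, OpenCV 4.12 (cv2) and the standard library are available. Lean on these libraries where they do the work, as an engineer would, in place of code of your own. Each camera call takes 0.05 s, during which the arm holds its last target. There are 200 camera calls.

## Working session

There is one attempt and no reset: what is moved stays moved. The work goes in short steps, Python scripts to look and compute and a tool call to move; the robot and the scene stay as the last step left them, time stands still between calls to the robot, and variables do not carry over. Pictures are saved under pics/ and viewed, at most 10 in all, crops included, and the job is handed in when it is done.

Besides the shell and the picture viewer there is one more tool, called after ">>>" in YAML: its name, and indented under it one key for each argument. servo_tool: Moves the arm, as the interface text tells. Its arguments: {"type":"object","properties":{"increments":{"type":"array","items":{"type":"array","items":{"type":"number"}}},"squeeze":{"type":"number"}},"required":["increments"]}

```bash
mkdir -p pics; ls; cat > h.py <<'E'
import numpy as np, cv2
from scipy.optimize import least_squares
from rig import manip, optics, finder
def cal(n):
    c=optics.get_calibration(n); f=192/np.tan(np.radians(c["fov_y"])/2)
    K=np.array([[f,0,c["cx"]],[0,f,c["cy"]],[0,0,1]]); return K,np.array(c["dist_coeffs"],float),np.array(c["world_to_cam"])
def proj(n,P):
    K,d,T=cal(n); P=np.atleast_2d(np.array(P,float))
    return cv2.projectPoints(P,cv2.Rodrigues(T[:3,:3])[0],T[:3,3],K,d)[0][:,0]
def ray(n,uv):
    K,d,T=cal(n); p=cv2.undistortPoints(np.array([[uv]],float),K,d)[0,0]
    R=T[:3,:3]; return -R.T@T[:3,3], R.T@np.array([p[0],p[1],1])
def atz(n,uv,z):
    o,v=ray(n,uv); return o+v*(z-o[2])/v[2]
def tri(a,b):
    (o1,v1),(o2,v2)=ray("side",a),ray("top",b)
    s=np.linalg.lstsq(np.c_[v1,-v2],o2-o1,rcond=None)[0]; p,q=o1+s[0]*v1,o2+s[1]*v2
    return (p+q)/2,np.linalg.norm(p-q)
E
cat > a.py <<'E'
from h import *
ims=[]
for n in("side","top"):
    im=optics.get_image(n)[:,:,::-1]; cv2.imwrite(f"pics/{n}0.png",im)
    T=cal(n)[2]; print(n,-T[:3,:3].T@T[:3,3])
    for l in("knob_grip","guard_top","notch_next","pan_rim_mid","machine"):
        print(n,l,[(np.round(r["at"]).tolist(),round(r["p"],2)) for r in finder.tip_of(l,n)][:4])
s=manip.get_state(); print(s["clock"],s["position"],s["ee_rot"],s["contact_force"])
E
python3 a.py
```

```text
pics
side [0.11536297 0.77848792 1.0629076 ]
side knob_grip [([290.0, 206.0], 0.7)]
side guard_top [([258.0, 146.0], 0.85), ([324.0, 164.0], 0.79), ([224.0, 182.0], 0.63)]
side notch_next [([283.0, 223.0], 0.91)]
side pan_rim_mid []
side machine [([246.0, 232.0], 0.83)]
top [ 0.42204064 -0.00981563  1.30792084]
top knob_grip [([246.0, 228.0], 0.64)]
top guard_top [([326.0, 226.0], 0.93), ([321.0, 151.0], 0.73), ([225.0, 170.0], 0.62)]
top notch_next []
top pan_rim_mid [([112.0, 228.0], 0.43)]
top machine [([231.0, 197.0], 0.79)]
0.6 [ 0.15769146 -0.55296749  0.23932544] [ 3.96468866e-05  9.90366325e-01  1.38472164e-01 -3.42290295e-06] [-0.2872796  -0.89929587 -0.37891003]
```

View pics/side0.png

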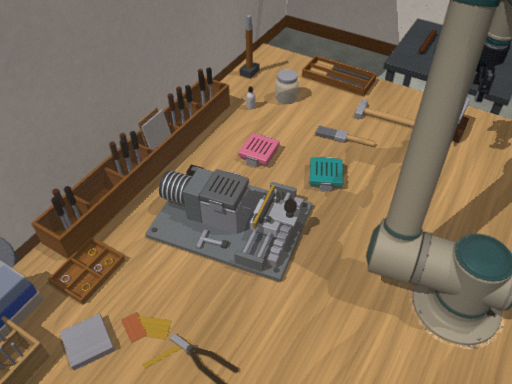

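View pics/top0.png

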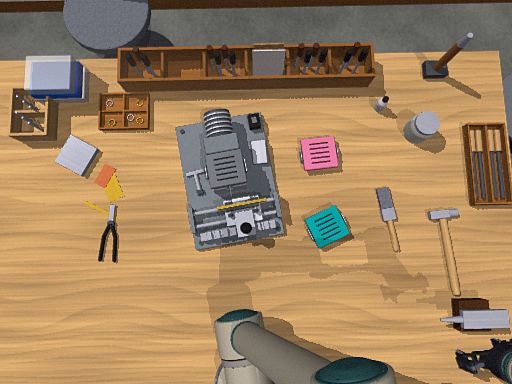

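The side view shows the machine with its knob at (290,206) and a grey guard at (224,182). The top view has the knob at (246,228) and the grey guard at (225,170). There are three guard candidates in the top view: grey (225,170), pink (321,151) and turquoise (326,226). The grey one fits, since it is grey and lies on the machine's pan. I'll confirm that in one crop.

```bash
cat > b.py <<'E'
from h import *
a=cv2.imread("pics/side0.png")[155:280,140:320]; b=cv2.imread("pics/top0.png")[100:255,165:295]
A=cv2.resize(a,None,fx=4,fy=4,interpolation=2)[:,:]; B=cv2.resize(b,None,fx=4,fy=4,interpolation=2)
A=cv2.resize(a,(432,300),interpolation=2)
cv2.imwrite("pics/cropB.png",cv2.resize(b,(503,600),interpolation=2)); cv2.imwrite("pics/cropA.png",cv2.resize(a,(800,556),interpolation=2))
print(tri((290,206),(246,228)),tri((224,182),(225,170)))
for n in("top","side"):
    for l in("machine","guard_top"):
      for r in finder.silhouettes(l,n)[:3]: 
        m=r["region"].astype(np.uint8); c=max(cv2.findContours(m,0,2)[0],key=cv2.contourArea)
        print(n,l,r["p"],np.round(r["box"]),cv2.approxPolyDP(cv2.convexHull(c),4,True)[:,0].tolist())
E
python3 b.py
```

```text
(array([0.46948303, 0.00849021, 0.10758213]), np.float64(0.0006657774340800385)) (array([0.63446291, 0.06529598, 0.16096137]), np.float64(0.0072701511281033585))
top machine 0.75 [229. 181. 109. 143.] [[258, 112], [283, 232], [197, 248], [176, 128], [215, 109]]
top guard_top 0.79 [226. 169.  41.  36.] [[239, 148], [246, 182], [212, 188], [204, 171], [205, 156]]
top guard_top 0.75 [319. 152.  41.  38.] [[333, 137], [336, 166], [305, 170], [301, 141]]
top guard_top 0.67 [327. 228.  45.  45.] [[334, 205], [348, 233], [318, 248], [305, 220]]
side machine 0.89 [229. 223. 164. 114.] [[162, 176], [196, 166], [294, 187], [311, 208], [282, 279], [147, 237]]
side guard_top 0.96 [223. 189.  48.  42.] [[216, 170], [248, 179], [235, 209], [214, 210], [200, 198]]
side guard_top 0.75 [262. 148.  38.  30.] [[251, 134], [279, 142], [265, 165], [250, 165], [239, 154]]
side guard_top 0.64 [325. 174.  36.  35.] [[342, 161], [339, 186], [321, 190], [310, 184], [312, 157]]
```

View pics/cropB.png

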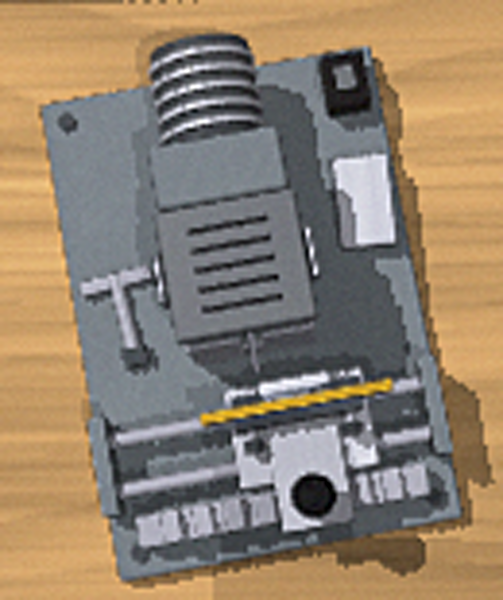

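View pics/cropA.png

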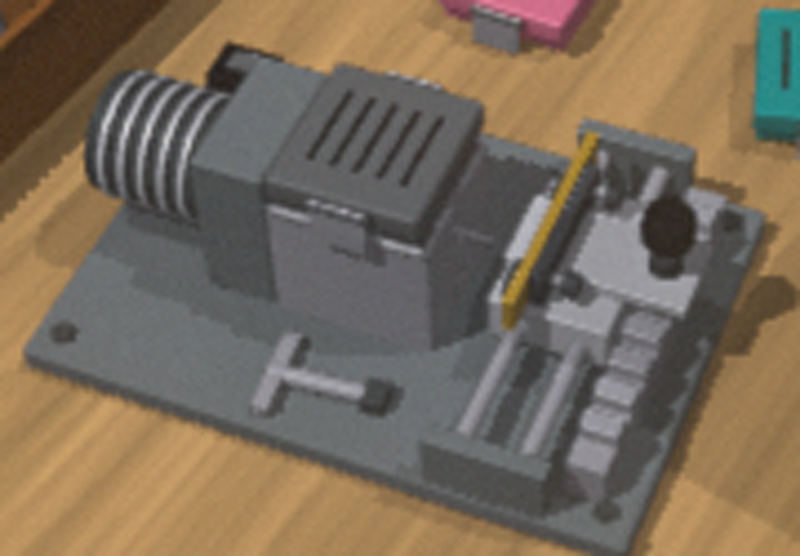

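The crops confirm it: the grey slotted guard sits on the pan. The black knob is at the apron, right of centre. Next I'll fit the machine pose from the base corners and the knob.

```bash
cat > c.py <<'E'
from h import *
z=.02
M=[(.25,.14,z),(.25,-.14,z),(-.15,-.14,z),(-.15,.14,z),(-.115,-.025,.124)]
U=dict(top=[(175.9,126.6),(260.1,111.9),(285.2,233.1),(196,249.9),(165+313/3.87,100+494/3.87)],side=[(145.6,235.6),None,(312.1,202.7),(280.6,278.8),(140+668/4.444,155+215/4.444)])
def w(p,P):
    c,s=np.cos(p[2]),np.sin(p[2]); P=np.atleast_2d(P); return np.c_[P[:,0]*c-P[:,1]*s+p[0],P[:,0]*s+P[:,1]*c+p[1],P[:,2]]
def r(p):
    o=[]
    for n in U:
        q=proj(n,w(p,M)); o+=[q[i]-u for i,u in enumerate(U[n]) if u]
    return np.ravel(o)
s=least_squares(r,[.58,.04,.2],loss="soft_l1"); p=s.x; np.save("pose.npy",p)
print("pose",p,np.degrees(p[2])); print(np.round(r(p).reshape(-1,2),1).tolist())
for k,P in dict(knob=(-.115,-.025,.111),guard=(.0625,0,.145)).items():
    q=w(p,P)[0]; print(k,q,proj("top",q),proj("side",q))
g=w(p,[(.1125,.0535,.145),(.1125,-.0535,.145),(.0125,-.0535,.145),(.0125,.0535,.145)])
print(proj("top",g).round(1).tolist(),"seen (206,154)(242,149)(246,183)(211,189)")
K=w(p,(-.115,-.025,.111))[0]; st=manip.get_state()
print(st["qpos"],st["width"])
E
python3 c.py
```

```text
pose [0.5777728  0.05335151 0.1665612 ] 9.543253864143832
[[-1.2, 0.2], [0.1, -0.8], [-0.6, 0.4], [-0.5, 0.7], [-0.4, 0.4], [-1.3, -2.7], [0.5, -0.7], [0.3, -0.5], [0.3, -1.1]]
knob [0.46850912 0.0096314  0.111     ] [[245.54669238 228.19423649]] [[290.31451926 205.58176041]]
guard [0.63940785 0.06371352 0.145     ] [[225.34769374 168.13478142]] [[224.4062903  185.42754745]]
[[203.9, 154.7], [240.6, 147.9], [247.0, 181.7], [209.9, 188.6]] seen (206,154)(242,149)(246,183)(211,189)
[-1.41402981e+00  2.75872695e-01  1.50490916e+00  1.07351120e-05
  1.36066219e+00 -1.21016213e-01] 0.08551637043388348
```

>>> servo_tool:
  increments:
    - [3,-3,0,0,0,0,-1]
    - [3,-3,0,0,0,0,-1]
    - [3,-3,0,0,0,0,-1]
    - [3,-3,0,0,0,0,-1]
    - [3,-3,0,0,0,0,-1]

```text
clock: 1.3
position: [0.2614, -0.3662, 0.2394]
ee_rot: [0.0, 0.99, 0.138, 0.0]
contact_force: [0.6, -0.9, -0.5]
width: 0.0854
gripper_force: 0.0
```

>>> servo_tool:
  increments:
    - [3,-3,0,0,0,0,-1]
    - [3,-3,0,0,0,0,-1]
    - [3,-3,0,0,0,0,-1]
    - [3,-3,0,0,0,0,-1]
    - [3,-3,0,0,0,0,-1]

```text
clock: 1.8
position: [0.3645, -0.1807, 0.2396]
ee_rot: [0.0, 0.99, 0.138, 0.0]
contact_force: [-0.2, -0.7, 0.0]
width: 0.0858
gripper_force: 0.0
```

>>> servo_tool:
  increments:
    - [3,-3,0,0,0,0,-1]
    - [3,-3,0,0,0,0,-1]
    - [3,-3,0,0,0,0,-1]
    - [3,-3,0,0,0,0,-1]
    - [0,0,0,0,0,6.4,-1]
  squeeze: 60

```text
clock: 2.3
position: [0.4485, -0.0297, 0.2395]
ee_rot: [-0.001, 0.996, 0.085, 0.001]
contact_force: [-1.1, 0.3, 0.1]
width: 0.0856
gripper_force: 0.0
```

>>> servo_tool:
  increments:
    - [2.6,-3.5,0,0,0,0,-1]
    - [0,0,4,0,0,0,-1]
    - [0,0,4,0,0,0,-1]
    - [0,0,0,0,0,0,-1]
    - [0,0,0,0,0,0,-1]

```text
clock: 2.8
position: [0.4663, 0.0049, 0.1596]
ee_rot: [-0.0, 0.997, 0.083, -0.0]
contact_force: [-0.3, -0.0, 1.0]
width: 0.0856
gripper_force: 0.0
```

```bash
cat > d.py <<'E'
from h import *
s=manip.get_state(); print(s["position"],s["ee_rot"])
o=[]
for n in("side","top"):
    im=optics.get_image(n)[:,:,::-1].copy()
    print([(np.round(r["at"],1).tolist(),round(r["p"],2)) for r in finder.tip_of("knob_grip",n)][:3])
    q=proj(n,[s["position"],[.4685,.0096,.111]])
    c=q[1].astype(int); im=im[c[1]-50:c[1]+50,c[0]-65:c[0]+65]
    o.append(cv2.resize(im,(390,300),interpolation=2))
    print(q)
cv2.imwrite("pics/d.png",np.hstack(o))
E
python3 d.py
```

```text
[0.46630342 0.0048655  0.15958514] [-3.78187263e-05  9.96553831e-01  8.29475563e-02 -4.04903584e-04]
[([291.3, 205.6], 0.52)]
[[292.92967611 192.20207725]
 [290.32317032 205.57543812]]
[]
[[246.98532386 228.28028265]
 [245.55763155 228.19718598]]
```

View pics/d.png

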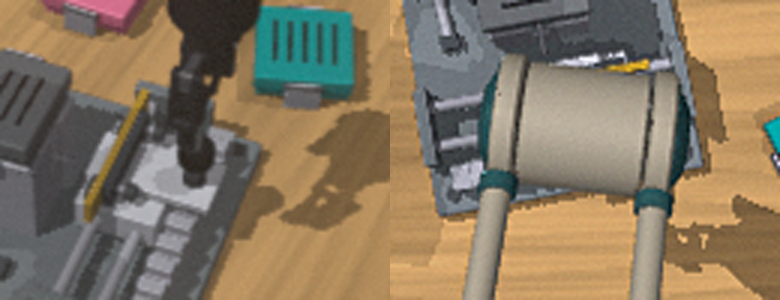

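In the side view the gripper hangs right over the knob at about (291,206), as predicted. In the top view the wrist hides it. I'll descend and grip.

>>> servo_tool:
  increments:
    - [0.3,-0.4,2,0,0,0,-1]
    - [0,0,2,0,0,0,-1]
    - [0,0,2,0,0,0,-1]
    - [0,0,0,0,0,0,-1]
    - [0,0,0,0,0,0,0.2]

```text
clock: 3.5
position: [0.4694, 0.0091, 0.1003]
ee_rot: [0.0, 0.997, 0.083, 0.001]
contact_force: [-0.1, -0.8, -0.1]
width: 0.0734
gripper_force: 0.0
```

>>> servo_tool:
  increments:
    - [0,0,0,0,0,0,1]
    - [0,0,0,0,0,0,1]
    - [0,0,0,0,0,0,1]
    - [0,0,0,0,0,0,1]
    - [0,0,0,0,0,0,1]
  squeeze: 60

```text
clock: 4.0
position: [0.4693, 0.0093, 0.1006]
ee_rot: [0.0, 0.997, 0.083, 0.001]
contact_force: [-0.4, 1.3, 5.2]
width: 0.0321
gripper_force: 59.0
```

>>> servo_tool:
  increments:
    - [0,0,-0.3,0,0,0,1]
    - [0,0,-0.3,0,0,0,1]
    - [0,0,-0.3,0,0,0,1]
    - [0,0,-0.3,0,0,0,1]
    - [0,0,0,0,0,0,1]

```text
clock: 4.5
position: [0.4692, 0.0093, 0.1114]
ee_rot: [0.0, 0.997, 0.083, 0.001]
contact_force: [4.8, -0.5, -8.8]
width: 0.0318
gripper_force: 60.1
```

>>> servo_tool:
  increments:
    - [0,0,-0.15,0,0,0,1]
    - [0,0,0,0,0,0,1]
    - [0,0,0,0,0,0,1]
    - [0,0,0,0,0,0,1]
    - [0,0,0,0,0,0,1]

```text
clock: 5.0
position: [0.4691, 0.0093, 0.1127]
ee_rot: [0.0, 0.997, 0.083, 0.001]
contact_force: [5.8, -0.3, -9.0]
width: 0.0317
gripper_force: 60.1
```

>>> servo_tool:
  increments:
    - [0,-0.5,0,0,0,0,1]
    - [0,-0.5,0,0,0,0,1]
    - [0,-0.5,0,0,0,0,1]
    - [0,-0.5,0,0,0,0,1]
    - [0,-0.5,0,0,0,0,1]

```text
clock: 5.5
position: [0.465, 0.034, 0.1128]
ee_rot: [0.0, 0.997, 0.083, 0.001]
contact_force: [5.9, -0.5, -9.5]
width: 0.0316
gripper_force: 60.2
```

>>> servo_tool:
  increments:
    - [0,0,0,0,0,0,1]
    - [0,0,0,0,0,0,1]
    - [0,0,0,0,0,0,1]
    - [0,0,0,0,0,0,1]
    - [0,0,0,0,0,0,1]

```text
clock: 6.0
position: [0.4649, 0.0346, 0.1127]
ee_rot: [-0.001, 0.997, 0.083, 0.001]
contact_force: [4.4, 1.9, -9.9]
width: 0.0314
gripper_force: 60.3
```

>>> servo_tool:
  increments:
    - [0,0,0.4,0,0,0,1]
    - [0,0,0.4,0,0,0,1]
    - [0,0,0.4,0,0,0,1]
    - [0,0,0.1,0,0,0,1]
    - [0,0,0,0,0,0,1]

```text
clock: 6.5
position: [0.465, 0.0341, 0.1007]
ee_rot: [-0.0, 0.997, 0.083, 0.001]
contact_force: [3.2, 1.6, 1.5]
width: 0.0316
gripper_force: 61.3
```

>>> servo_tool:
  increments:
    - [0,0,0,0,0,0,-1]
    - [0,0,0,0,0,0,-1]
    - [0,0,0,0,0,0,-1]
    - [0,0,0,0,0,0,-1]
    - [0,0,0,0,0,0,-1]

```text
clock: 7.0
position: [0.4641, 0.0339, 0.0997]
ee_rot: [0.0, 0.997, 0.083, -0.0]
contact_force: [0.0, 0.9, -0.1]
width: 0.0854
gripper_force: 0.0
```

>>> servo_tool:
  increments:
    - [0,0,-2,0,0,0,-1]
    - [0,0,-4,0,0,0,-1]
    - [0,0,-4,0,0,0,-1]
    - [0,0,-3,0,0,0,-1]
    - [0,0,0,0,0,0,1]

```text
clock: 7.5
position: [0.4671, 0.0338, 0.2342]
ee_rot: [0.001, 0.997, 0.083, 0.005]
contact_force: [0.7, 0.4, -0.3]
width: 0.0733
gripper_force: 0.0
```

>>> servo_tool:
  increments:
    - [4,0,0,0,0,0,1]
    - [4,0,0,0,0,0,1]
    - [4,0,0,0,0,0,1]
    - [4,0,0,0,0,0,1]
    - [1.6,0,0,0,0,0,1]

```text
clock: 8.0
position: [0.6408, 0.0635, 0.2274]
ee_rot: [-0.0, 0.997, 0.083, -0.0]
contact_force: [-0.5, 0.2, -0.9]
width: 0.0001
gripper_force: 0.0
```

>>> servo_tool:
  increments:
    - [0,0,3,0,0,0,1]
    - [0,0,2.5,0,0,0,1]
    - [0,0,0,0,0,0,1]
    - [0,0,0,0,0,0,1]
    - [0,0,0,0,0,0,1]

```text
clock: 8.5
position: [0.6387, 0.0631, 0.1759]
ee_rot: [0.0, 0.997, 0.083, 0.001]
contact_force: [0.4, -0.1, 0.5]
width: 0.0
gripper_force: 0.0
```

```bash
cat > e.py <<'E'
from h import *
import sys
s=manip.get_state(); print(s["position"],s["ee_rot"],s["contact_force"])
p=np.load("pose.npy"); c,q=np.cos(p[2]),np.sin(p[2]); R=np.array([[c,-q],[q,c]])
print("machine xy of TCP",R.T@(s["position"][:2]-p[:2]))
o=[]
for n in("side","top"):
    im=optics.get_image(n)[:,:,::-1].copy()
    print(n,[(np.round(r["at"],1).tolist(),round(r["p"],2)) for r in finder.tip_of("knob_grip",n)][:3])
    k=np.r_[R@[-.115,0]+p[:2],.111]; print("expect",proj(n,k),[proj(n,k+[0,0,.01])])
    g=proj(n,np.r_[R@[-.03,0]+p[:2],.12])[0].astype(int)
    o.append(cv2.resize(im[g[1]-60:g[1]+60,g[0]-65:g[0]+65],(390,360),interpolation=2))
cv2.imwrite(sys.argv[1],np.hstack(o))
E
python3 e.py pics/e.png
```

```text
[0.63869509 0.06305408 0.17592689] [1.43378295e-04 9.96555289e-01 8.29249764e-02 9.91578735e-04] [ 0.41941781 -0.09810547  0.45623969]
machine xy of TCP [ 0.06168778 -0.00053214]
side [([290.1, 211.4], 0.66)]
expect [[287.26889366 212.27673032]] [array([[287.4526989 , 209.76089111]])]
top []
expect [[237.02385015 229.81548548]] [array([[236.89309424, 229.69391513]])]
```

View pics/e.png

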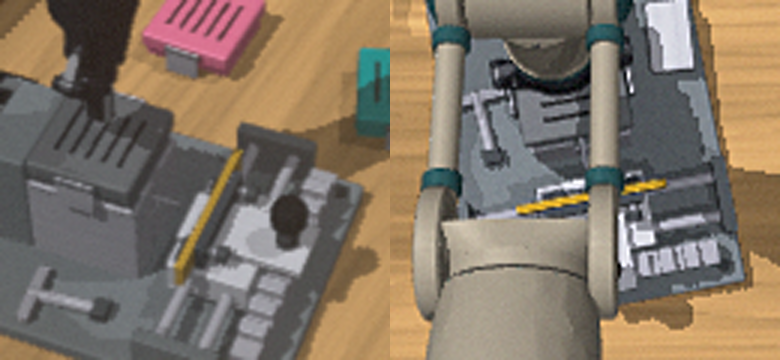

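The side view shows the closed fingers over the guard middle and the carriage shifted left. I need to confirm the knob is fully home before pressing, so I'll compare its shift with that of the carriage.

```bash
cat > f.py <<'E'
from h import *
p=np.load("pose.npy"); c,q=np.cos(p[2]),np.sin(p[2]); R=np.array([[c,-q],[q,c]])
W=lambda x,y,z:np.r_[R@[x,y]+p[:2],z]
A=cv2.imread("pics/side0.png"); B=optics.get_image("side")[:,:,::-1].copy(); cv2.imwrite("pics/side1.png",B)
def blob(I,cen):
    x,y=cen.astype(int); g=I[y-9:y+12,x-11:x+12].max(2).astype(float); w=np.clip(60-g,0,None)
    Y,X=np.mgrid[y-9:y+12,x-11:x+12]; m=w.sum(); return (X*w).sum()/m,(Y*w).sum()/m,m
a=proj("side",W(-.115,-.025,.111))[0]; b=proj("side",W(-.115,0,.111))[0]
print("expected shift",b-a,"if 10mm up",proj("side",W(-.115,0,.121))[0]-a)
print("blob",blob(A,a),blob(B,b))
# template matching, sub-pixel by upscaling 8x
def tm(P,h=(8,8),S=7):
    x,y=P.astype(int); u=8
    T=cv2.resize(A[y-h[1]:y+h[1],x-h[0]:x+h[0]],None,fx=u,fy=u,interpolation=2)
    x2,y2=int(x+round(b[0]-a[0])),int(y+round(b[1]-a[1])); H=[h[0]+S,h[1]+S]
    I=cv2.resize(B[y2-H[1]:y2+H[1],x2-H[0]:x2+H[0]],None,fx=u,fy=u,interpolation=2)
    r=cv2.matchTemplate(I,T,5); _,v,_,l=cv2.minMaxLoc(r); return (x2-H[0]+l[0]/u-(x-h[0]),y2-H[1]+l[1]/u-(y-h[1]),v)
print("knob",tm(a)); print("bar end",tm(proj("side",W(-.041,.05,.092))[0],(7,7))); print("apron",tm(proj("side",W(-.115,.003,.07))[0],(6,6)))
o=[cv2.resize(I[180:250,250:330],(390,340),interpolation=2) for I in(A,B)]; cv2.imwrite("pics/f.png",np.hstack(o))
E
python3 f.py
```

```text
expected shift [-3.0456256   6.69496991] if 10mm up [-2.86182036  4.1791307 ]
blob (np.float64(290.09445585215605), np.float64(206.43394934976044), np.float64(1461.0)) (np.float64(286.8470824949698), np.float64(213.20120724346077), np.float64(994.0))
knob (np.float64(-3.0), np.float64(6.75), 0.9594986438751221)
bar end (np.float64(-3.5), np.float64(6.75), 0.9194080829620361)
apron (np.float64(-3.0), np.float64(6.875), 0.958878755569458)
```

View pics/f.png

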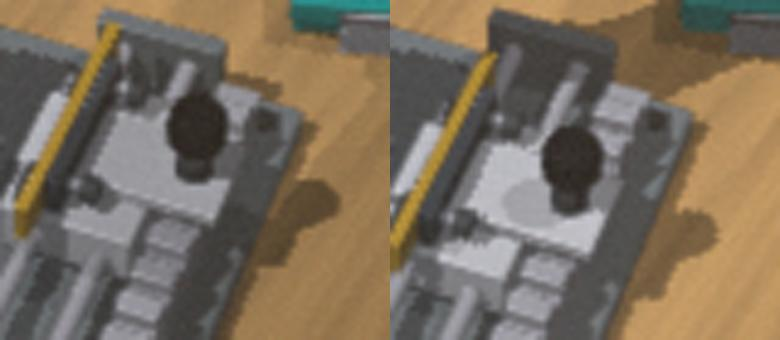

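The before and after crops show the knob and apron shifted together by (-3, +6.8) px, which matches 25 mm of travel with the knob fully home. Now I'll press the guard.

>>> servo_tool:
  increments:
    - [0,0,1.5,0,0,0,1]
    - [0,0,0.4,0,0,0,1]
    - [0,0,0.2,0,0,0,1]
    - [0,0,0.2,0,0,0,1]
    - [0,0,0.1,0,0,0,1]

```text
clock: 9.25
position: [0.6384, 0.0629, 0.1521]
ee_rot: [0.0, 0.997, 0.083, 0.001]
contact_force: [-1.2, -0.1, 6.9]
width: -0.0001
gripper_force: 3.3
```

>>> servo_tool:
  increments:
    - [0,0,0.2,0,0,0,1]
    - [0,0,0.2,0,0,0,1]
    - [0,0,0.1,0,0,0,1]
    - [0,0,0,0,0,0,1]
    - [0,0,0,0,0,0,1]

```text
clock: 9.75
position: [0.6386, 0.0636, 0.1462]
ee_rot: [-0.0, 0.997, 0.083, 0.001]
contact_force: [0.4, 1.1, 2.3]
width: 0.0002
gripper_force: 1.3
```

>>> servo_tool:
  increments:
    - [0,0,0.1,0,0,0,1]
    - [0,0,0.1,0,0,0,1]
    - [0,0,0.1,0,0,0,1]
    - [0,0,0,0,0,0,1]
    - [0,0,0,0,0,0,1]

```text
clock: 10.25
position: [0.6374, 0.063, 0.143]
ee_rot: [0.0, 0.997, 0.083, -0.001]
contact_force: [-1.6, -0.0, 5.1]
width: 0.0001
gripper_force: 2.6
```

Not yet at a solid stop, so I'll press on in small steps.

>>> servo_tool:
  increments:
    - [0,0,0.1,0,0,0,1]
    - [0,0,0.05,0,0,0,1]
    - [0,0,0.05,0,0,0,1]
    - [0,0,0,0,0,0,1]
    - [0,0,0,0,0,0,1]

```text
clock: 10.75
position: [0.6374, 0.063, 0.143]
ee_rot: [0.0, 0.997, 0.083, 0.0]
contact_force: [-5.0, -0.5, 13.5]
width: -0.0001
gripper_force: 6.6
```

>>> servo_tool:
  increments:
    - [0,0,0.1,0,0,0,1]
    - [0,0,0.1,0,0,0,1]
    - [0,0,0,0,0,0,1]
    - [0,0,0,0,0,0,1]
    - [0,0,0,0,0,0,1]

```text
clock: 11.25
position: [0.6374, 0.063, 0.1429]
ee_rot: [0.0, 0.997, 0.083, 0.001]
contact_force: [-6.1, -0.6, 20.8]
width: -0.0001
gripper_force: 10.7
```

Solid at the home height (TCP 0.143, so the top is at 135 mm). I'll lift straight off and check from clear.

>>> servo_tool:
  increments:
    - [0,0,-0.5,0,0,0,1]
    - [0,0,-2,0,0,0,1]
    - [0,0,-4,0,0,0,1]
    - [0,0,-4,0,0,0,1]
    - [0,0,-2,0,0,0,1]

```text
clock: 11.75
position: [0.6391, 0.0629, 0.2668]
ee_rot: [0.0, 0.997, 0.083, 0.002]
contact_force: [-0.0, 0.4, 0.1]
width: 0.0
gripper_force: 0.0
```

>>> servo_tool:
  increments:
    - [-4,4,0,0,0,0,1]
    - [-4,4,0,0,0,0,1]
    - [-4,4,0,0,0,0,1]
    - [-4,4,0,0,0,0,1]
    - [-4,4,0,0,0,0,1]

```text
clock: 12.25
position: [0.4912, -0.1417, 0.263]
ee_rot: [-0.0, 0.997, 0.083, -0.001]
contact_force: [1.2, -0.6, -0.4]
width: 0.0
gripper_force: 0.0
```

>>> servo_tool:
  increments:
    - [-3,4,0,0,0,0,1]
    - [-3,4,0,0,0,0,1]
    - [-3,4,0,0,0,0,1]
    - [0,0,0,0,0,0,1]
    - [0,0,0,0,0,0,1]

```text
clock: 12.75
position: [0.4231, -0.2745, 0.263]
ee_rot: [-0.001, 0.997, 0.081, -0.0]
contact_force: [0.4, 0.5, -0.5]
width: 0.0001
gripper_force: 0.0
```

```bash
cat > g.py <<'E'
from h import *
s=manip.get_state(); print(s["clock"],s["position"],s["contact_force"])
A,B=[cv2.resize(optics.get_image(n)[y:y+130,x:x+140,::-1],(390,362),interpolation=2) for n,x,y in(("side",180,150),("top",160,120))]
cv2.imwrite("pics/g.png",np.hstack([A,B]))
E
python3 g.py; python3 f.py
```

```text
12.75 [ 0.42309379 -0.27454713  0.26303259] [ 0.41541691  0.51131414 -0.52668106]
expected shift [-3.0456256   6.69496991] if 10mm up [-2.86182036  4.1791307 ]
blob (np.float64(290.09445585215605), np.float64(206.43394934976044), np.float64(1461.0)) (np.float64(286.9491997216423), np.float64(212.97007654836466), np.float64(1437.0))
knob (np.float64(-3.0), np.float64(6.75), 0.9648325443267822)
bar end (np.float64(-3.5), np.float64(6.75), 0.9145327806472778)
apron (np.float64(-3.0), np.float64(6.875), 0.9851269721984863)
```

View pics/g.png

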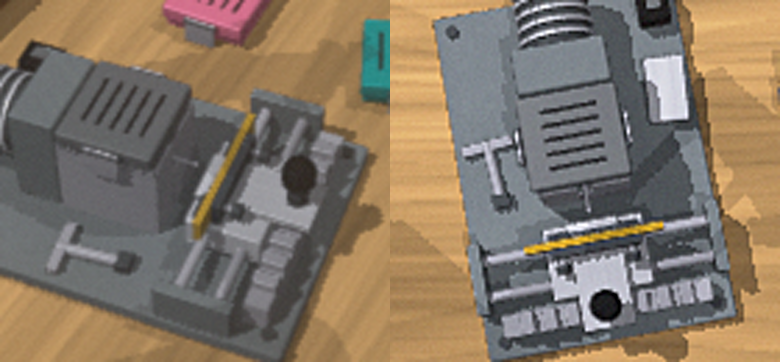

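The guard sits flush with the headstock top and level on the pan. The knob is home one notch to the left, and the tin and chuck key are untouched.

```bash
python3 -c "
from rig import manip; print(manip.sign_off())"
```

```text
the job is handed in; nothing more can be done
None
```

The job is done and handed in at about 13 s: the carriage is one notch to the left with the knob fully home, the guard is pressed to a solid stop at its 135 mm home height, and the tin, chuck key, pliers and brush were not touched.

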